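# Gauge the open leg tube of an equipment stand

## Robot

A 7-joint arm with a two-finger parallel gripper is mounted at the origin on the work surface. World frame = base frame: x ahead of the robot, y to its left, z up, the work surface at z = 0. Lengths are in m, angles in rad, forces in N, time in s.
With the tool pointing down it reaches from about 0.4 to 0.85 m from the base axis. Payload 10.4 kg.
Tool frame: the origin (TCP) lies between the finger pads; the fingertips stand tcp_to_tips ahead of it and the grasp point (between the pads) lies 8 mm behind it (tcp_to_tips is the distance from the TCP to the fingertips, in m); z points along the fingers, y is the line along which they close (so a half turn about z gives the same grasp; the last joint's range is limited). The gripper opens to 85 mm and grips with 20 to 120 N. Pads are 22 mm wide; open, the fingers measure 114 mm over their backs; the gripper's body (76 mm by 85 mm) begins 54 mm behind the grasp point. The pads swing forward as they close: fully open they stand 13 mm farther back than shut.
Start: joints at [1.107, 0.332, -0.065, 1.46, 0.022, 1.35, -0.088], TCP at [0.267, -0.565, 0.242] pointing down, gripper open.
Joint ranges: [-2.6, 2.6], [-0.5, 2.12], [-1.47, 1.34], [0.16, 2.42], [-1.27, 4.41], [0.06, 2.06], [-2.6, 2.6]. Speed limits (rad/s): [2.22, 2.22, 2.79, 2.79, 3.14, 3.14, 3.14].

## Interface

Orientations are given as a unit quaternion [x, y, z, w].
In Python, from workcell import * gives the robot as it stands.
- The arm moves only by the tool apply_moves, never from a script. Its argument "rows" is a list of rows, each an object of numbers: "x", "y", "z": the shift along the tool's x, y, z in mm; "ax", "ay", "az": the turn, a rotation vector about the tool's x, y, z in degrees; "gripper": the closure, from 0 (fully open) to 1 (shut). A call has 1 to 5 rows; each row shifts and turns the commanded pose from where the row before left it, along the tool's axes as they then stand; what a row does not reach is not made up. A row lasts 1/12 s, in which the tool goes at most 41.7 mm and 7.16 degrees, less where a joint would pass 70% of its speed; a pose out of reach is approached as far as the arm can. A call with a gripper value outside its range is refused whole. The fingers move at their own pace and stop on an object; "newtons" is the grip in N (left out, the last holds). Time passes only in rows, so rows that do not move let the fingers close. It gives the time, the measured TCP pose, the force, the opening and the grip force at its end, in the units of the state.
- get_obs(): the state, without advancing time (a new reading comes with each control period).
- camera(name): name is "scene" or "top" or "wrist"; returns a dict with "color" (400x640x3 uint8, red, green, blue), "fov_y" (degrees; the focal length in pixels is half the picture's height over the tangent of half this angle, whatever the lens; pixels are square), "cx", "cy" (the principal point, pixels), "k1" (the pictures are not rectified: a ray, as slopes to the right and down, at radius r is drawn at 1 + k1 r^2 times it, then the intrinsics apply), "rvec" (rotation vector, rad) and "tvec" (3), from world to camera coordinates, as OpenCV has them. Camera axes: x right, y down, z forward; pixel columns grow to the right and rows downward; lengths in m; the calibration is good to about 2 mm. A picture is of the moment at which its call begins. There is no depth.
- hand_in(): hands the job in; it is judged then, once.
The state is a dict: "clock": time; "joint_pos": joint angles; "joint_velocities": joint speeds; "tau": joint torques, N m; "position": TCP position; "ee_rot": TCP orientation; "ft_force": force on the tool from outside, world axes, zero at the start; "torque": the same for the moment, N m; "grip_width": opening from 0.0 (shut) to 1.0 (fully open); "grasp_force": force on a finger pad.
Only numpy, scipy, OpenCV 4.12 (cv2) and the standard library are available. Lean on these libraries where they do the work, as an engineer would, in place of code of your own. Each camera call takes 0.05 s, during which the arm holds its last target. There are 200 camera calls.

## Task

The upturned equipment stand has lost one of its four feet: take the telescoping gauge from its white block and push it down into the open leg until its collar sits flush on the tube's rim, so that its sprung plungers bear on the bore. Press the lock button on top fully home while the gauge sits there, then draw the gauge out and stand it back in its block with the collar flush and the plungers still locked at the bore's size. Work gently, never jamming it or pressing harder than needed, and leave the other things alone.

Things in the scene. Friction and masses are not known exactly. Their poses are not given: they have to be found in the camera images.
- gauge: steel telescoping gauge, 0.28 kg, upright in the white block. Origin on its axis, centre of its collar's underside; z up the axis, x along the plungers. Collar 60 mm diameter, z 0 to 6 mm. Dark round handle above, 20 mm diameter, z 6 to 60 mm, lock button on top. Below, a pilot of 34 mm diameter to z -37.5 mm, its foot chamfered 1.5 mm; brass plungers stick out of its sides
- gauge_grip (a point): on the gauge's axis, half way up the handle, 36 mm above the collar's underside: the place to grip it from above (20 mm diameter)
- lock (a joint): travel of the lock button, m: 0 = up, plungers free; 0.006 = fully home, plungers locked. It slides against a steady friction of about 13 N, stays where it is left and ends at a firm stop (17 N is ample). It can go home only while the plungers are pushed in to about 36 mm over the tips; a part-way button does not lock
- lock_top (a point): centre of the top face of the lock button (round, 18 mm diameter, 9 mm thick) on the gauge's axis; 76 mm above the collar's underside when up, 70 mm when home
- tip_a (a point): outermost point of one brass plunger, 22 mm below the collar's underside. The two plungers (z -9 to -35 mm) have bevelled, rounded ends, are sprung outwards and move together: 41 mm over the tips when free, 30 mm at the least. A bore pushes them in (about 2 N each), so the gauge is simply pushed into a narrower tube with 5 to 10 N
- tip_b (a point): outermost point of the opposite plunger; the distance from tip_a is the gauge's reading
- stand: small steel equipment stand upside down, fixed: top plate 260 x 220 x 20 mm on the counter, four upright round legs of 42 mm diameter ending 120 mm above the counter, 95 mm (x) and 75 mm (y) either side of its centre; three carry black feet (35 mm more), the fourth is an open tube. Origin: centre of its underside, on the counter
- open_leg (a point): centre of the mouth of the open leg tube, at its rim, 120 mm above the counter. Bore 36 mm diameter, wall 3 mm, square edge, 100 mm deep, axis vertical
- holder: white plastic block 95 x 95 x 55 mm, fixed, the gauge's stand. Origin: centre of its underside
- holder_hole0 (a point): centre of the mouth of the block's round hole, on its top face (55 mm above the counter); hole 45 mm diameter, 50 mm deep. The gauge's collar rests on the face around it
- spare_foot: bystander: black plastic foot, 42 mm diameter, 50 mm tall, upright. Origin: centre of its underside
- bowl: bystander: metal bowl, 120 mm diameter, 55 mm high. Origin: centre of its underside
- screwdriver: bystander: screwdriver lying on the counter. Origin on its axis
Mind the look-alikes: they are no part of the job. What is shaped like the holder but brown or yellow is not meant.

How it is judged:
On the way, in this order (a step that is already met when the one before it is completed fails the run):
1. the gauge sits in the open leg, collar flush on the rim, lock still open, plungers on the bore (z of gauge in the frame of open_leg between -0.003 and 0.002 m and horizontal distance between gauge and open_leg below 0.004 m and angle between gauge's own z axis and vertical below 0.08 rad and value of joint lock below 0.0015 m and distance between tip_a and tip_b below 0.0375 m), for 0.2 s.
2. the lock is pressed home while the gauge sits there (value of joint lock above 0.0054 m and z of gauge in the frame of open_leg below 0.002 m and horizontal distance between gauge and open_leg below 0.004 m), for 0.2 s.
3. the gauge is drawn clear out of the leg, locked at the bore's size (z of gauge in the frame of open_leg above 0.045 m and value of joint lock above 0.0054 m and distance between tip_a and tip_b between 0.0345 and 0.0378 m), for 0.1 s.
At the end, for the whole second after the job is handed in: the gauge stands at rest in the hole of its block, collar within 3 mm of the block's top face and 10 mm of the hole's centre, upright within 0.08 rad, lock button home (over 5.4 mm of 6) and 34.5 to 37.8 mm over the plunger tips (z of gauge in the frame of holder_hole0 between -0.003 and 0.003 m and horizontal distance between gauge and holder_hole0 below 0.01 m and angle between gauge's own z axis and vertical below 0.08 rad and value of joint lock above 0.0054 m and distance between tip_a and tip_b between 0.0345 and 0.0378 m and linear speed of gauge below 0.02 m/s); the robot touches nothing.
It fails at once if the gauge is pressed on the stand with more than 35 N (contact force between gauge and stand above 35 N).
It fails at once if the gauge is pressed on its block with more than 35 N (contact force between gauge and holder above 35 N).
It fails at once if a bystander is moved by more than 30 mm (distance of any of spare_foot, bowl, screwdriver from where it was at the start of the episode above 0.03 m).
It also fails if it takes over 72 s, if anything falls off the work surface, if the arm or the gripper's body presses on something with over 40 N, if the wrist force passes 120 N, or if a joint passes its speed limit or range.

## Working session

There is one attempt and no reset: what is moved stays moved. The work goes in short steps, Python scripts to look and compute and a tool call to move; the robot and the scene stay as the last step left them, time stands still between calls to the robot, and variables do not carry over. Pictures are saved under pics/ and viewed, at most 10 in all, crops included, and the job is handed in when it is done.

Besides the shell and the picture viewer there is one more tool, called after ">>>" as name(argument=value, ...) on one line, values as JSON. apply_moves: Moves the arm, as the interface text tells. Its arguments: {"type":"object","properties":{"rows":{"type":"array","items":{"type":"object","properties":{"x":{"type":"number"},"y":{"type":"number"},"z":{"type":"number"},"ax":{"type":"number"},"ay":{"type":"number"},"az":{"type":"number"},"gripper":{"type":"number"}}}},"newtons":{"type":"number"}},"required":["rows"]}

```bash
mkdir -p pics
cat > h.py <<'E'
from workcell import *
import numpy as np, cv2
from scipy.spatial.transform import Rotation as R
def shot(n,f=None):
    c=camera(n)
    if f: cv2.imwrite('pics/'+f,c['color'][:,:,::-1])
    return c
def par(c):
    f=200/np.tan(np.radians(c['fov_y'])/2)
    K=np.array([[f,0,c['cx']],[0,f,c['cy']],[0,0,1.]])
    return K,np.array([c['k1'],0,0,0,0.]),np.array(c['rvec'],float),np.array(c['tvec'],float)
def ray(c,uv):
    K,D,r,t=par(c); Rm=cv2.Rodrigues(r)[0]
    p=cv2.undistortPoints(np.array(uv,float).reshape(-1,1,2),K,D).reshape(-1,2)
    d=np.c_[p,np.ones(len(p))]@Rm
    return -Rm.T@t,d
def onz(c,uv,z):
    o,d=ray(c,uv); return o+d*((z-o[2])/d[:,2])[:,None]
def proj(c,X):
    K,D,r,t=par(c); return cv2.projectPoints(np.array(X,float).reshape(-1,1,3),r,t,K,D)[0].reshape(-1,2)
E
python3 - <<'E'
from h import *
s=shot('scene');t=shot('top');w=shot('wrist')
im=np.vstack([s['color'],t['color']])[:,:,::-1]
cv2.imwrite('pics/a.png',cv2.resize(im,None,fx=.75,fy=.75,interpolation=cv2.INTER_AREA))
np.savez('a.npz',s=s,t=t,w=w)
print({k:v for k,v in s.items() if k!='color'});print({k:v for k,v in t.items() if k!='color'})
print({k:v for k,v in w.items() if k!='color'});print(get_obs())
import workcell;print([n for n in dir(workcell) if n[0]!='_'])
try: print(tcp_to_tips)
except Exception as e: print(e)
E
```

```text
{'fov_y': 46.99256713585358, 'cx': 325.167379681251, 'cy': 188.342468327473, 'k1': -0.13222165178061968, 'rvec': array([ 1.9246455 ,  1.66011971, -0.63794055]), 'tvec': array([ 1.60774925e-04, -4.08158190e-01,  1.50288743e+00])}
{'fov_y': 57.306791894190205, 'cx': 318.7330389457815, 'cy': 197.47415855904254, 'k1': -0.024552373745668987, 'rvec': array([ 2.18520552, -2.12548796,  0.1309889 ]), 'tvec': array([-0.11903114,  0.6253961 ,  1.09482027])}
{'fov_y': 68.9642875811308, 'cx': 319.01281294242756, 'cy': 201.21732538548352, 'k1': 0.011508802387507417, 'rvec': array([-2.41113056,  1.52794286,  0.25257914]), 'tvec': array([-0.62458251, -0.04166729,  0.38013276])}
{'clock': 0.15, 'joint_pos': array([ 1.10739912,  0.33273369, -0.06468367,  1.46071282,  0.02160479,
        1.34990876, -0.08849111]), 'joint_velocities': array([ 0.00011387, -0.00252377, -0.00119838, -0.0018389 , -0.00273855,
        0.00078773,  0.00016015]), 'tau': array([ 7.34434034e-04, -6.25830173e+01,  4.90546133e-02, -3.91852534e+01,
        1.62871310e-02,  7.49234488e-03,  1.82266814e-05]), 'position': array([ 0.26654276, -0.56502648,  0.24171128]), 'ee_rot': array([ 9.75809079e-01,  2.18623778e-01, -1.43250992e-04, -5.14063472e-04]), 'ft_force': array([ 0.19437745,  0.31808847, -0.18483574]), 'torque': array([-0.02714672, -0.00040331, -0.01577264]), 'grasp_force': 0.0, 'grip_width': 1.002822320477641}
['MotionError', 'camera', 'get_obs', 'hand_in', 'tcp_to_tips']
0.011
```

View pics/a.png

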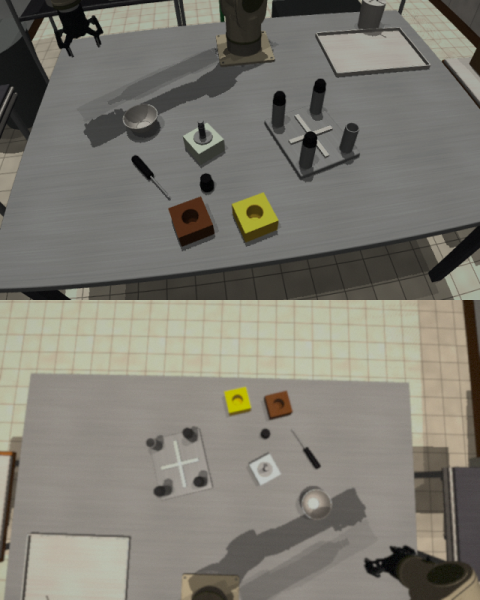

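The picture shows three block-shaped things. In the scene view (full resolution) they are white at (271,190) with the gauge in it, brown at (254,293) and yellow at (340,287). White with the gauge fits the description. The stand's open leg looks like the grey-topped one at scene (467,172) and top (202,190). I'll confirm both in one enlarged crop.

Run:
```python
from h import *
a=np.load('a.npz',allow_pickle=True);s=a['s'].item()['color'];t=a['t'].item()['color']
r=lambda im,x,y,w,h:cv2.resize(im[y:y+h,x:x+w],(400,300),interpolation=cv2.INTER_CUBIC)
im=np.vstack([np.hstack([r(s,226,140,100,75),r(s,340,100,160,120)]),np.hstack([r(t,312,192,80,60),r(t,185,160,120,90)])])
cv2.imwrite('pics/b.png',im[:,:,::-1])
```

```text
(no output)
```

View pics/b.png

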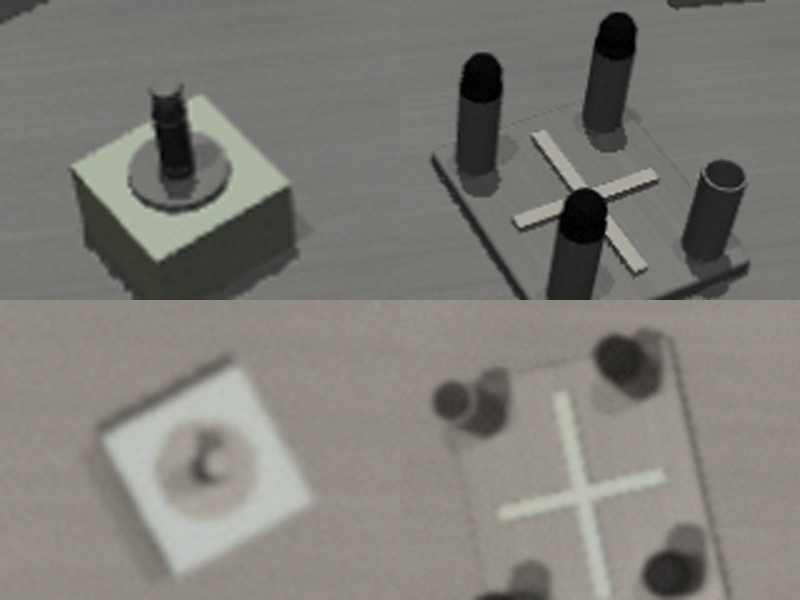

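Confirmed: the white block holds the gauge. Its button top is at scene (268,162) and top (356,225). The open leg's rim is centred at scene (469,170) and top (201,190). Now for the positions.

Run:
```python
from h import *
a=np.load('a.npz',allow_pickle=True);s=a['s'].item();t=a['t'].item()
def tri(u,v):
    A=[];b=[]
    for c,p in((s,u),(t,v)):
        o,d=ray(c,[p]);d=d[0]/np.linalg.norm(d);P=np.eye(3)-np.outer(d,d);A.append(P);b.append(P@o)
    return np.linalg.lstsq(np.vstack(A),np.hstack(b),rcond=None)[0].round(4)
print('leg',tri((468.8,170),(201.2,190.3)),onz(s,[(468.8,170)],.12),onz(t,[(201.2,190.3)],.12))
print('btn',tri((267.8,162),(355.6,225.4)),onz(s,[(267.8,162)],.131),onz(t,[(355.6,225.4)],.131))
print('collar',onz(t,[(353.2,226)],.061),onz(s,[(226+180/4,140+172/4)],.061))
ts=np.array([(102,437),(233,362),(313,497),(178,575)])/5+[312,132]
ss=np.array([(70,170),(200,95),(292,183),(158,263)])/4+[226,140]
for c,p in((t,ts),(s,ss)):
    X=onz(c,p,.055);e=np.diff(np.vstack([X,X[:1]]),axis=0);print(X.mean(0).round(4),np.linalg.norm(e,axis=1).round(4),np.degrees(np.arctan2(e[:,1],e[:,0])).round(1))
# stand plate cross ends
X=onz(t,np.array([(560,395),(600,590),(502,515),(662,475)])/(10/3)+[185-120,160-90],.022);print(X.round(3))
print(R.from_quat(get_obs()['ee_rot']).as_matrix().round(3))
```

```text
leg [0.6304 0.2397 0.1165] [[0.63334039 0.23843288 0.12      ]] [[0.62981516 0.23808656 0.12      ]]
btn [ 0.541  -0.2074  0.1232] [[ 0.54884781 -0.20555137  0.131     ]] [[ 0.54052041 -0.20816886  0.131     ]]
collar [[ 0.54210654 -0.20781628  0.061     ]] [[ 0.54993448 -0.2058922   0.061     ]]
[ 0.544  -0.2087  0.055 ] [0.0922 0.0946 0.0943 0.0945] [ -58.7 -148.5  121.2   30.2]
[ 0.5477 -0.2064  0.055 ] [0.0955 0.0943 0.0952 0.093 ] [ 121.3   31.2  -59.5 -148.6]
[[0.652 0.17  0.022]
 [0.47  0.122 0.022]
 [0.537 0.218 0.022]
 [0.578 0.07  0.022]]
[[ 0.904  0.427 -0.001]
 [ 0.427 -0.904  0.001]
 [-0.    -0.001 -1.   ]]
```

>>> apply_moves(rows=[{"x":38,"y":-20,"gripper":0},{"x":38,"y":-20},{"x":37,"y":-18},{"x":37,"y":-18},{"x":37,"y":-18}])

```text
invalid input at $.rows[0]: expected keys x, y, z, ax, ay, az, gripper
```

>>> apply_moves(rows=[{"x":37,"y":-19},{"x":37,"y":-19},{"x":37,"y":-18},{"x":37,"y":-18},{"x":37,"y":-18}])

```text
invalid input at $.rows[0]: expected keys x, y, z, ax, ay, az, gripper
```

>>> apply_moves(rows=[{"x":30,"y":-18,"z":10},{"z":20},{"z":10},{},{}])

```text
invalid input at $.rows[0]: expected keys x, y, z, ax, ay, az, gripper
```

Run:
```python
from h import *
w=shot('wrist','c.png');o=get_obs();np.savez('c.npz',w=w)
print(o['position'],o['ft_force'],ray(w,[(320,200)]),R.from_quat(o['ee_rot']).as_matrix().round(3),o['clock'])
print(proj(w,[[.544,-.207,.131],[.544,-.207,.061],[.544,-.207,.055]]))
```

```text
[ 0.26656889 -0.56507487  0.24185567] [-1.39441669  0.11979309  0.1324993 ] (array([ 0.34152145, -0.52958658,  0.37331096]), array([[-0.28566437, -0.13857329, -0.94827331]])) [[ 0.904  0.427 -0.   ]
 [ 0.427 -0.904  0.001]
 [-0.    -0.001 -1.   ]] 0.2
[[-2.18177151e+02 -7.97695181e+02]
 [-1.10679518e+01 -4.48765051e+02]
 [-6.63047933e-01 -4.31280575e+02]]
```

View pics/c.png

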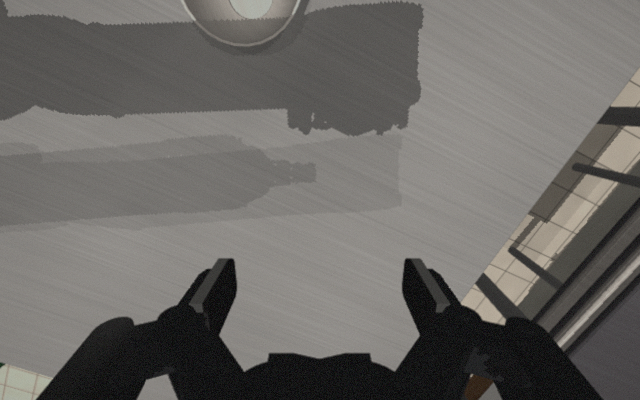

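The moves were refused because every row needs all seven keys, so this is still the start view: pads at (220,265) and (417,265), bowl at the top. I'll repeat the moves with complete rows.

>>> apply_moves(rows=[{"x":38,"y":-20,"z":0,"ax":0,"ay":0,"az":0,"gripper":0},{"x":38,"y":-20,"z":0,"ax":0,"ay":0,"az":0,"gripper":0},{"x":37,"y":-18,"z":0,"ax":0,"ay":0,"az":0,"gripper":0},{"x":37,"y":-18,"z":0,"ax":0,"ay":0,"az":0,"gripper":0},{"x":37,"y":-18,"z":0,"ax":0,"ay":0,"az":0,"gripper":0}])

```text
clock: 0.62
position: [0.3949, -0.4007, 0.2423]
ee_rot: [0.976, 0.219, -0.0, 0.0]
ft_force: [0.8, -0.7, 0.2]
grip_width: 1.001
grasp_force: 0.0
```

>>> apply_moves(rows=[{"x":37,"y":-19,"z":0,"ax":0,"ay":0,"az":0,"gripper":0},{"x":37,"y":-19,"z":0,"ax":0,"ay":0,"az":0,"gripper":0},{"x":37,"y":-18,"z":0,"ax":0,"ay":0,"az":0,"gripper":0},{"x":37,"y":-18,"z":0,"ax":0,"ay":0,"az":0,"gripper":0},{"x":37,"y":-18,"z":0,"ax":0,"ay":0,"az":0,"gripper":0}])

```text
clock: 1.03
position: [0.5231, -0.2386, 0.2424]
ee_rot: [0.976, 0.219, 0.0, 0.0]
ft_force: [0.5, -1.4, -0.3]
grip_width: 0.999
grasp_force: 0.0
```

>>> apply_moves(rows=[{"x":30,"y":-18,"z":10,"ax":0,"ay":0,"az":0,"gripper":0},{"x":0,"y":0,"z":20,"ax":0,"ay":0,"az":0,"gripper":0},{"x":0,"y":0,"z":10,"ax":0,"ay":0,"az":0,"gripper":0},{"x":0,"y":0,"z":0,"ax":0,"ay":0,"az":0,"gripper":0},{"x":0,"y":0,"z":0,"ax":0,"ay":0,"az":0,"gripper":0}])

```text
clock: 1.45
position: [0.5407, -0.2127, 0.2021]
ee_rot: [0.976, 0.218, -0.001, -0.0]
ft_force: [-0.1, 0.6, 0.7]
grip_width: 0.998
grasp_force: 0.0
```

Run:
```python
from h import *
w=shot('wrist','d.png');o=get_obs();np.savez('c.npz',w=w)
print(o['position'],o['ft_force'],R.from_quat(o['ee_rot']).as_matrix().round(3),o['clock'])
print(proj(w,[[.544,-.207,.131],[.544,-.207,.061],[.544,-.207,.055]]))
```

```text
[ 0.54115943 -0.2129062   0.20292   ] [-0.14546899 -1.17476857 -0.29104414] [[ 0.905  0.424  0.   ]
 [ 0.424 -0.905 -0.001]
 [-0.     0.001 -1.   ]] 1.5
[[313.93310814 212.23740137]
 [315.07778624 186.41985445]
 [315.1514357  184.75809081]]
```

View pics/d.png

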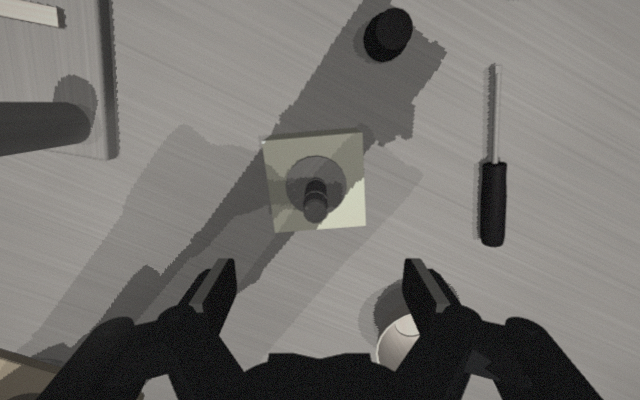

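The button top is at (316,211) and the collar centre at about (316,185), 1 to 2 px from the prediction. The block's face has corners near (262,140), (362,132), (366,226) and (275,234).

Run:
```python
from h import *
w=np.load('c.npz',allow_pickle=True)['w'].item();o=get_obs();M=R.from_quat(o['ee_rot']).as_matrix()
for p,z in(((316,210.5),.131),((315.5,185),.061),((315.8,183),.055)):
    X=onz(w,[p],z)[0];print(X.round(4),((X-o['position'])@M*1000).round(1))
```

```text
[ 0.5459 -0.2078  0.131 ] [ 6.5 -2.6 71.9]
[ 0.5455 -0.2068  0.061 ] [  6.5  -3.8 141.9]
[ 0.5459 -0.2068  0.055 ] [  6.9  -3.6 147.9]
```

>>> apply_moves(rows=[{"x":6.5,"y":-3.3,"z":30,"ax":0,"ay":0,"az":0,"gripper":0},{"x":0,"y":0,"z":40,"ax":0,"ay":0,"az":0,"gripper":0},{"x":0,"y":0,"z":30,"ax":0,"ay":0,"az":0,"gripper":0},{"x":0,"y":0,"z":20,"ax":0,"ay":0,"az":0,"gripper":0},{"x":0,"y":0,"z":0,"ax":0,"ay":0,"az":0,"gripper":0}])

```text
clock: 1.92
position: [0.5436, -0.2063, 0.079]
ee_rot: [0.976, 0.218, -0.002, -0.001]
ft_force: [0.0, -0.1, 0.1]
grip_width: 1.003
grasp_force: 0.0
```

>>> apply_moves(rows=[{"x":0,"y":0,"z":0,"ax":0,"ay":0,"az":0,"gripper":0.6},{"x":0,"y":0,"z":0,"ax":0,"ay":0,"az":0,"gripper":0.9},{"x":0,"y":0,"z":0,"ax":0,"ay":0,"az":0,"gripper":0.9},{"x":0,"y":0,"z":0,"ax":0,"ay":0,"az":0,"gripper":0.9},{"x":0,"y":0,"z":0,"ax":0,"ay":0,"az":0,"gripper":0.9}], newtons=40)

```text
clock: 2.33
position: [0.5468, -0.2059, 0.0836]
ee_rot: [0.976, 0.219, 0.001, 0.001]
ft_force: [0.2, 0.2, -0.7]
grip_width: 0.3
grasp_force: 0.0
```

>>> apply_moves(rows=[{"x":0,"y":0,"z":0,"ax":0,"ay":0,"az":0,"gripper":0.9},{"x":0,"y":0,"z":0,"ax":0,"ay":0,"az":0,"gripper":0.9},{"x":0,"y":0,"z":0,"ax":0,"ay":0,"az":0,"gripper":0.9}])

```text
clock: 2.58
position: [0.5468, -0.2059, 0.0835]
ee_rot: [0.976, 0.219, 0.001, 0.001]
ft_force: [-1.6, -0.8, 5.7]
grip_width: 0.225
grasp_force: 38.8
```

>>> apply_moves(rows=[{"x":0,"y":0,"z":-15,"ax":0,"ay":0,"az":0,"gripper":0.9},{"x":0,"y":0,"z":-40,"ax":0,"ay":0,"az":0,"gripper":0.9},{"x":0,"y":0,"z":-40,"ax":0,"ay":0,"az":0,"gripper":0.9},{"x":0,"y":0,"z":-40,"ax":0,"ay":0,"az":0,"gripper":0.9},{"x":0,"y":0,"z":-40,"ax":0,"ay":0,"az":0,"gripper":0.9}])

```text
clock: 3.0
position: [0.5455, -0.2051, 0.2589]
ee_rot: [0.976, 0.219, -0.0, -0.0]
ft_force: [1.7, -0.4, -2.7]
grip_width: 0.223
grasp_force: 39.6
```

>>> apply_moves(rows=[{"x":10,"y":-18,"z":0,"ax":0,"ay":0,"az":0,"gripper":0.9},{"x":18,"y":-32,"z":0,"ax":0,"ay":0,"az":0,"gripper":0.9},{"x":18,"y":-32,"z":0,"ax":0,"ay":0,"az":0,"gripper":0.9},{"x":18,"y":-32,"z":0,"ax":0,"ay":0,"az":0,"gripper":0.9},{"x":18,"y":-32,"z":0,"ax":0,"ay":0,"az":0,"gripper":0.9}])

```text
clock: 3.42
position: [0.5575, -0.0368, 0.2571]
ee_rot: [0.976, 0.219, -0.0, 0.0]
ft_force: [1.4, 0.1, -2.6]
grip_width: 0.225
grasp_force: 39.7
```

>>> apply_moves(rows=[{"x":18,"y":-32,"z":0,"ax":0,"ay":0,"az":0,"gripper":0.9},{"x":18,"y":-32,"z":0,"ax":0,"ay":0,"az":0,"gripper":0.9},{"x":18,"y":-32,"z":0,"ax":0,"ay":0,"az":0,"gripper":0.9},{"x":18,"y":-32,"z":0,"ax":0,"ay":0,"az":0,"gripper":0.9},{"x":18,"y":-32,"z":0,"ax":0,"ay":0,"az":0,"gripper":0.9}])

```text
clock: 3.83
position: [0.5707, 0.1462, 0.2571]
ee_rot: [0.976, 0.219, -0.0, 0.0]
ft_force: [0.3, -0.7, -3.1]
grip_width: 0.222
grasp_force: 39.7
```

>>> apply_moves(rows=[{"x":18,"y":-32,"z":0,"ax":0,"ay":0,"az":0,"gripper":0.9},{"x":15,"y":-28,"z":0,"ax":0,"ay":0,"az":0,"gripper":0.9},{"x":0,"y":0,"z":0,"ax":0,"ay":0,"az":0,"gripper":0.9},{"x":0,"y":0,"z":0,"ax":0,"ay":0,"az":0,"gripper":0.9},{"x":0,"y":0,"z":0,"ax":0,"ay":0,"az":0,"gripper":0.9}])

```text
clock: 4.25
position: [0.5753, 0.2124, 0.2567]
ee_rot: [0.976, 0.219, -0.001, 0.0]
ft_force: [-0.9, -0.8, -3.9]
grip_width: 0.223
grasp_force: 39.8
```

Run:
```python
from h import *
w=shot('wrist');s=shot('scene');o=get_obs();np.savez('e.npz',w=w,s=s)
M=R.from_quat(o['ee_rot']).as_matrix();p=np.array(o['position'])
print(p,o['ft_force'],M.round(3),o['clock'])
print(proj(w,[[.631,.239,.12],p+M@[0,0,.0285],p-M@[0,0,.0475]]).round(1))
q=proj(s,[p])[0].astype(int);print(q)
c=cv2.resize(s['color'][q[1]-50:q[1]+50,q[0]-80:q[0]+80],(640,400))
im=np.hstack([cv2.resize(w['color'],(480,300)),cv2.resize(c,(320,200))[0:200].copy() if 0 else cv2.copyMakeBorder(cv2.resize(c,(320,200)),0,100,0,0,0)])
cv2.imwrite('pics/e.png',im[:,:,::-1])
```

```text
[0.57569801 0.21130089 0.25705105] [ 0.50559388 -0.02834317 -3.28191667] [[ 0.905  0.425 -0.   ]
 [ 0.425 -0.905 -0.001]
 [-0.001  0.001 -1.   ]] 4.35
[[318.5 127.1]
 [320.9 245.8]
 [322.3 343.6]]
[460 107]
```

View pics/e.png

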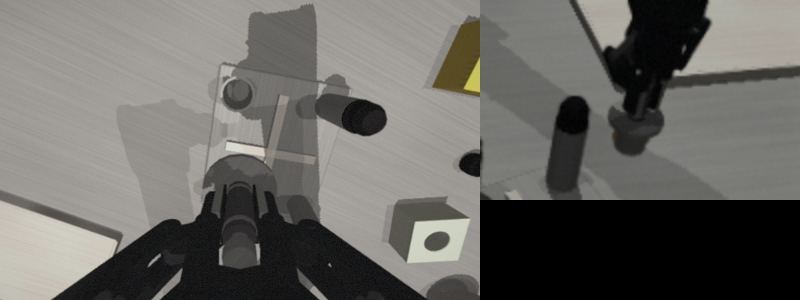

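The gauge hangs upright in the gripper. The leg mouth is at about (317,124) in the wrist picture, and the empty holder hole at (583,321). I'll refine these with an enlarged crop.

Run:
```python
from h import *
w=np.load('e.npz',allow_pickle=True)['w'].item()['color']
z=lambda x,y,a,b,k:cv2.resize(w[y:y+b,x:x+a],None,fx=k,fy=k,interpolation=cv2.INTER_CUBIC)
L=np.vstack([z(290,95,54,50,6)]);G=z(262,190,110,90,4);H=z(540,280,80,75,4)
im=np.zeros((600,800,3),np.uint8);im[:300,:324]=L;im[:300,324:644]=H;im[300-0:600,:0]=0
G=z(262,200,110,75,4);im[300:600,:440]=G
im=np.clip(im.astype(float)*1.6,0,255).astype(np.uint8)
cv2.imwrite('pics/f.png',im[:,:,::-1])
```

```text
(no output)
```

View pics/f.png

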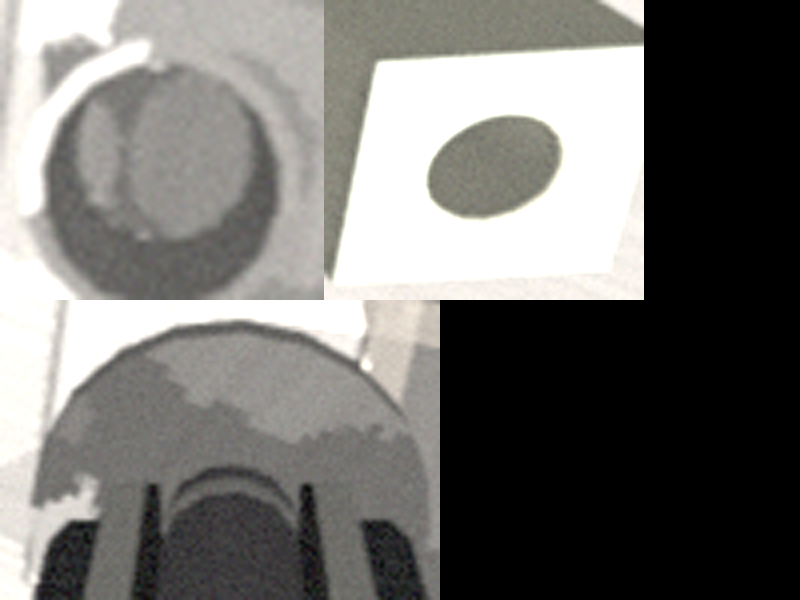

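In the crop the mouth centre is (161,180), which is full (316.8,125.0), with a bore width of 38 px (expected 39). The gauge axis column is 320.1, and the collar's front lower edge is at (320.3,205.5). The holder hole centre is at crop (495,166), which is full (582.8,321.5).

Run:
```python
from h import *
w=np.load('e.npz',allow_pickle=True)['w'].item();o=get_obs();M=R.from_quat(o['ee_rot']).as_matrix();p=np.array(o['position'])
f=lambda uv,z:(lambda X:(X.round(4),((X-p)@M*1000).round(1)))(onz(w,[uv],z)[0])
print('leg',f((316.8,125),.12));print('front',f((320.3,205.5),p[2]-.0285));print('hole',f((582.8,321.5),.055))
```

```text
leg (array([0.632 , 0.2411, 0.12  ]), array([ 63.7,  -3.2, 137. ]))
front (array([0.5992, 0.2228, 0.2286]), array([26.1, -0.5, 28.5]))
hole (array([ 0.5445, -0.2084,  0.055 ]), array([-206.4,  366.5,  202.5]))
```

Run:
```python
from h import *
w=np.load('e.npz',allow_pickle=True)['w'].item();o=get_obs();M=R.from_quat(o['ee_rot']).as_matrix();p=np.array(o['position'])
f=lambda uv,dz:((onz(w,[uv],p[2]-dz)[0]-p)@M*1000).round(1)
print('upper front',f((320.3,208.3),.0225)-[30,0,0],'handle foot',f((320.1,241.8),.0225)-[10,0,0])
print(f((270.3,250),.0225),f((369,250),.0225))
# collar contour points of upper/lower outline -> circle fit on underside plane
c=np.array([(70,400),(110,362),(150,337),(190,325),(235,322),(280,327),(320,340),(370,372),(410,420)])/4+[262,125]
X=np.array([f(q,.0285) for q in c]);A=np.c_[2*X[:,:2],np.ones(len(X))];s=np.linalg.lstsq(A,(X[:,:2]**2).sum(1),rcond=None)[0]
print('circle',s[:2],np.sqrt(s[2]+s[0]**2+s[1]**2))
g=cv2.cvtColor(w['color'],cv2.COLOR_RGB2GRAY);print(g[95:150:1,317])
```

```text
upper front [-3.4 -0.5 22.5] handle foot [-4.3 -0.5 22.5]
[  0.3 -29.9  22.5] [ 0.4 28.4 22.5]
circle [-3.8486685 -0.3697928] 30.053815774950145
[116 115 118 119 116 118 119 118 118 115 112 102  76  82  91  89  95  95
  93  93  90  95  92  93  93  90  91  96  89  91  94  91  92  91  91  93
  90  88  86  76  65  61  63  65  65  61  56  65  64  60  73  97 108 120
 145]
```

>>> apply_moves(rows=[{"x":0,"y":-3,"z":25,"ax":0,"ay":0,"az":0,"gripper":0.9},{"x":0,"y":0,"z":25,"ax":0,"ay":0,"az":0,"gripper":0.9},{"x":0,"y":0,"z":0,"ax":0,"ay":0,"az":0,"gripper":0.9},{"x":0,"y":0,"z":0,"ax":0,"ay":0,"az":0,"gripper":0.9},{"x":0,"y":0,"z":0,"ax":0,"ay":0,"az":0,"gripper":0.9}])

```text
clock: 4.77
position: [0.5749, 0.2151, 0.2088]
ee_rot: [0.976, 0.218, 0.001, 0.0]
ft_force: [0.2, 0.2, -2.9]
grip_width: 0.221
grasp_force: 39.7
```

Run:
```python
from h import *
w=shot('wrist');o=get_obs();np.savez('g.npz',w=w,o=o)
M=R.from_quat(o['ee_rot']).as_matrix();p=np.array(o['position']);print(p)
q=proj(w,[p+M@[.0628,-.0002,0]*1+np.array([0,0,.12-p[2]])])[0];print('pred mouth',q)
x,y=int(q[0])-40,int(q[1])-40
a=cv2.resize(w['color'][y:y+80,x:x+80],(400,400),interpolation=cv2.INTER_CUBIC)
b=cv2.resize(w['color'][200:300,262:372],(396,360),interpolation=cv2.INTER_CUBIC);b=np.vstack([b,np.zeros((40,396,3),np.uint8)])
cv2.imwrite('pics/g.png',np.clip(np.hstack([a,b])[:,:,::-1]*1.6,0,255).astype(np.uint8));print(x,y)
```

```text
[0.57501677 0.21544639 0.20918602]
pred mouth [318.28391473 130.80052573]
278 90
```

View pics/g.png

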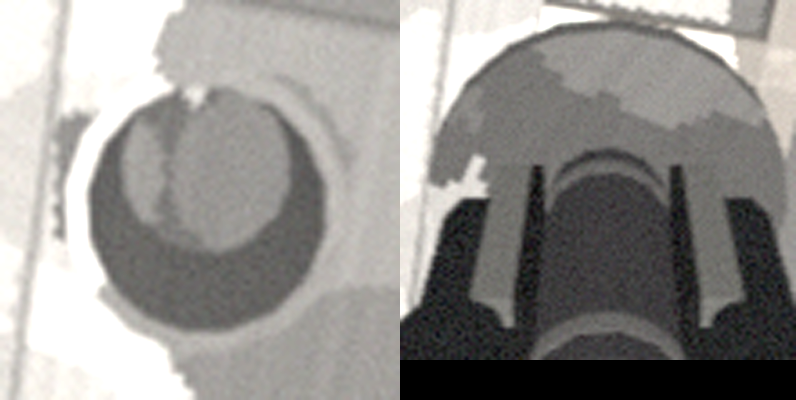

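Run:
```python
from h import *
d=np.load('g.npz',allow_pickle=True);w=d['w'].item();o=get_obs();M=R.from_quat(o['ee_rot']).as_matrix();p=np.array(o['position'])
f=lambda uv,z:((onz(w,[uv],z)[0]-p)@M*1000).round(1)
L=f((319.1,131.6),.12)
c=(np.array([(35,120),(66,84),(110,50),(160,28),(210,23),(260,28),(310,50),(345,78),(372,115)])+.5)/3.6-.5+[262,200]
X=np.array([f(q,p[2]-.0285) for q in c]);A=np.c_[2*X[:,:2],np.ones(len(X))];s=np.linalg.lstsq(A,(X[:,:2]**2).sum(1),rcond=None)[0]
print(L,'circle',s[:2],np.sqrt(s[2]+s[0]**2+s[1]**2),'handle',f((320,230),p[2]-.0225),'diff',L[:2]-s[:2], p)
```

```text
[62.   0.4 89.3] circle [-6.33339083  0.28195076] 31.709258298642027 handle [12.9  0.8 22.5] diff [68.33339083  0.11804924] [0.57501677 0.21544639 0.20918602]
```

Mouth minus gauge comes out consistently at about 66 mm in tool x and 0 in y. I'll move above the mouth, then descend with the force watched.

>>> apply_moves(rows=[{"x":20,"y":0,"z":0,"ax":0,"ay":0,"az":0,"gripper":0.9},{"x":30,"y":0,"z":0,"ax":0,"ay":0,"az":0,"gripper":0.9},{"x":16,"y":0,"z":0,"ax":0,"ay":0,"az":0,"gripper":0.9},{"x":0,"y":0,"z":8,"ax":0,"ay":0,"az":0,"gripper":0.9},{"x":0,"y":0,"z":8,"ax":0,"ay":0,"az":0,"gripper":0.9}])

```text
clock: 5.23
position: [0.6347, 0.2444, 0.1921]
ee_rot: [0.976, 0.219, 0.001, -0.0]
ft_force: [-0.5, 0.3, -2.5]
grip_width: 0.225
grasp_force: 39.9
```

Run:
```python
from h import *
s=shot('scene');w=shot('wrist');o=get_obs();p=np.array(o['position']);print(p,o['ft_force'],o['clock'])
q=proj(s,[[.632,.24,.13]])[0];x,y=int(q[0])-25,int(q[1])-25;print(x,y)
a=cv2.resize(s['color'][y:y+50,x:x+50],(400,400),interpolation=cv2.INTER_CUBIC)
b=cv2.resize(w['color'][130:250,260:380],(400,400),interpolation=cv2.INTER_CUBIC)
cv2.imwrite('pics/h.png',np.clip(np.hstack([a,b])[:,:,::-1]*1.5,0,255).astype(np.uint8))
```

```text
[0.63293729 0.24319112 0.19014424] [-0.27243517 -0.73053    -3.87119435] 5.3333
445 141
```

View pics/h.png

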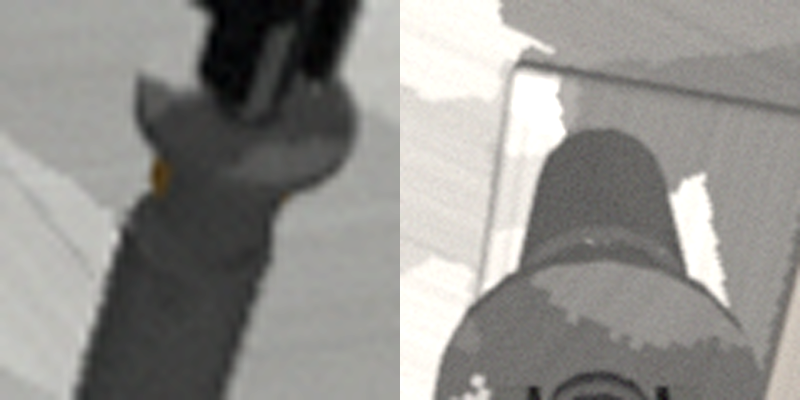

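The gauge hangs over the leg: the pilot lies over the rim in the scene view, and the leg and collar centres agree to about 1 mm in the wrist view. I'll descend gently.

>>> apply_moves(rows=[{"x":0,"y":0,"z":2,"ax":0,"ay":0,"az":0,"gripper":0.9},{"x":0,"y":0,"z":2,"ax":0,"ay":0,"az":0,"gripper":0.9},{"x":0,"y":0,"z":1.5,"ax":0,"ay":0,"az":0,"gripper":0.9},{"x":0,"y":0,"z":1,"ax":0,"ay":0,"az":0,"gripper":0.9},{"x":0,"y":0,"z":0,"ax":0,"ay":0,"az":0,"gripper":0.9}])

```text
clock: 5.75
position: [0.6337, 0.2436, 0.1848]
ee_rot: [0.976, 0.219, 0.0, 0.0]
ft_force: [-0.6, 0.3, -3.2]
grip_width: 0.227
grasp_force: 39.9
```

>>> apply_moves(rows=[{"x":0,"y":0,"z":1,"ax":0,"ay":0,"az":0,"gripper":0.9},{"x":0,"y":0,"z":1,"ax":0,"ay":0,"az":0,"gripper":0.9},{"x":0,"y":0,"z":1,"ax":0,"ay":0,"az":0,"gripper":0.9},{"x":0,"y":0,"z":1,"ax":0,"ay":0,"az":0,"gripper":0.9},{"x":0,"y":0,"z":0,"ax":0,"ay":0,"az":0,"gripper":0.9}])

```text
clock: 6.17
position: [0.6337, 0.2438, 0.1805]
ee_rot: [0.976, 0.219, -0.0, 0.0]
ft_force: [0.2, -0.8, -1.7]
grip_width: 0.224
grasp_force: 39.9
```

>>> apply_moves(rows=[{"x":0,"y":0,"z":1,"ax":0,"ay":0,"az":0,"gripper":0.9},{"x":0,"y":0,"z":1,"ax":0,"ay":0,"az":0,"gripper":0.9},{"x":0,"y":0,"z":1,"ax":0,"ay":0,"az":0,"gripper":0.9},{"x":0,"y":0,"z":1,"ax":0,"ay":0,"az":0,"gripper":0.9},{"x":0,"y":0,"z":0,"ax":0,"ay":0,"az":0,"gripper":0.9}])

```text
clock: 6.58
position: [0.634, 0.2434, 0.1767]
ee_rot: [0.976, 0.218, 0.0, 0.0]
ft_force: [0.5, -2.6, -1.0]
grip_width: 0.225
grasp_force: 40.0
```

>>> apply_moves(rows=[{"x":0,"y":0,"z":1.5,"ax":0,"ay":0,"az":0,"gripper":0.9},{"x":0,"y":0,"z":1.5,"ax":0,"ay":0,"az":0,"gripper":0.9},{"x":0,"y":0,"z":1.5,"ax":0,"ay":0,"az":0,"gripper":0.9},{"x":0,"y":0,"z":1.5,"ax":0,"ay":0,"az":0,"gripper":0.9},{"x":0,"y":0,"z":0,"ax":0,"ay":0,"az":0,"gripper":0.9}])

```text
clock: 7.0
position: [0.6336, 0.2435, 0.17]
ee_rot: [0.976, 0.219, -0.001, 0.0]
ft_force: [-0.4, -3.0, -3.6]
grip_width: 0.224
grasp_force: 39.8
```

>>> apply_moves(rows=[{"x":-0.2,"y":0.4,"z":2,"ax":0,"ay":0,"az":0,"gripper":0.9},{"x":0,"y":0,"z":2,"ax":0,"ay":0,"az":0,"gripper":0.9},{"x":0,"y":0,"z":2,"ax":0,"ay":0,"az":0,"gripper":0.9},{"x":0,"y":0,"z":2,"ax":0,"ay":0,"az":0,"gripper":0.9},{"x":0,"y":0,"z":0,"ax":0,"ay":0,"az":0,"gripper":0.9}])

```text
clock: 7.42
position: [0.6337, 0.2433, 0.1621]
ee_rot: [0.976, 0.219, -0.0, 0.0]
ft_force: [0.7, -1.8, -4.3]
grip_width: 0.223
grasp_force: 39.9
```

>>> apply_moves(rows=[{"x":-0.1,"y":0.2,"z":2.5,"ax":0,"ay":0,"az":0,"gripper":0.9},{"x":0,"y":0,"z":2.5,"ax":0,"ay":0,"az":0,"gripper":0.9},{"x":0,"y":0,"z":2.5,"ax":0,"ay":0,"az":0,"gripper":0.9},{"x":0,"y":0,"z":2,"ax":0,"ay":0,"az":0,"gripper":0.9},{"x":0,"y":0,"z":0,"ax":0,"ay":0,"az":0,"gripper":0.9}])

```text
clock: 7.83
position: [0.6336, 0.2432, 0.1526]
ee_rot: [0.976, 0.219, -0.0, -0.0]
ft_force: [1.4, -1.2, -4.5]
grip_width: 0.226
grasp_force: 39.9
```

>>> apply_moves(rows=[{"x":0,"y":0,"z":1,"ax":0,"ay":0,"az":0,"gripper":0.9},{"x":0,"y":0,"z":1,"ax":0,"ay":0,"az":0,"gripper":0.9},{"x":0,"y":0,"z":0.5,"ax":0,"ay":0,"az":0,"gripper":0.9},{"x":0,"y":0,"z":0,"ax":0,"ay":0,"az":0,"gripper":0.9}])

```text
clock: 8.17
position: [0.6338, 0.2432, 0.1507]
ee_rot: [0.976, 0.219, 0.0, -0.0]
ft_force: [-0.8, -0.8, -2.4]
grip_width: 0.219
grasp_force: 39.9
```

>>> apply_moves(rows=[{"x":0,"y":0,"z":0.5,"ax":0,"ay":0,"az":0,"gripper":0.9},{"x":0,"y":0,"z":0.5,"ax":0,"ay":0,"az":0,"gripper":0.9},{"x":0,"y":0,"z":0,"ax":0,"ay":0,"az":0,"gripper":0.9}])

```text
clock: 8.42
position: [0.6338, 0.2432, 0.1497]
ee_rot: [0.976, 0.219, 0.0, -0.0]
ft_force: [-0.7, -0.7, -2.0]
grip_width: 0.221
grasp_force: 39.9
```

>>> apply_moves(rows=[{"x":0,"y":0,"z":0.5,"ax":0,"ay":0,"az":0,"gripper":0.9},{"x":0,"y":0,"z":0,"ax":0,"ay":0,"az":0,"gripper":0.9},{"x":0,"y":0,"z":0,"ax":0,"ay":0,"az":0,"gripper":0.9}])

```text
clock: 8.67
position: [0.6338, 0.2432, 0.1492]
ee_rot: [0.976, 0.219, 0.0, 0.0]
ft_force: [0.3, -1.3, -2.5]
grip_width: 0.223
grasp_force: 39.9
```

>>> apply_moves(rows=[{"x":0,"y":0,"z":0.5,"ax":0,"ay":0,"az":0,"gripper":0.9},{"x":0,"y":0,"z":0.3,"ax":0,"ay":0,"az":0,"gripper":0.9},{"x":0,"y":0,"z":0,"ax":0,"ay":0,"az":0,"gripper":0.9}])

```text
clock: 8.92
position: [0.6338, 0.2432, 0.1486]
ee_rot: [0.976, 0.219, 0.0, 0.0]
ft_force: [-0.0, -1.3, -0.2]
grip_width: 0.223
grasp_force: 40.2
```

>>> apply_moves(rows=[{"x":0,"y":0,"z":0.4,"ax":0,"ay":0,"az":0,"gripper":0.9},{"x":0,"y":0,"z":0,"ax":0,"ay":0,"az":0,"gripper":0.9},{"x":0,"y":0,"z":0,"ax":0,"ay":0,"az":0,"gripper":0.9}])

```text
clock: 9.17
position: [0.6338, 0.2432, 0.1485]
ee_rot: [0.976, 0.219, 0.0, 0.0]
ft_force: [-1.8, -1.4, 3.8]
grip_width: 0.222
grasp_force: 40.5
```

The collar has seated: z stopped at 0.1485 and the force rose by about 6 N. I'll release, rise clear of the button, and close the fingers to press it.

>>> apply_moves(rows=[{"x":0,"y":0,"z":0,"ax":0,"ay":0,"az":0,"gripper":0.7},{"x":0,"y":0,"z":0,"ax":0,"ay":0,"az":0,"gripper":0.4},{"x":0,"y":0,"z":0,"ax":0,"ay":0,"az":0,"gripper":0.4},{"x":0,"y":0,"z":0,"ax":0,"ay":0,"az":0,"gripper":0.4},{"x":0,"y":0,"z":0,"ax":0,"ay":0,"az":0,"gripper":0.4}])

```text
clock: 9.58
position: [0.6338, 0.2433, 0.1481]
ee_rot: [0.976, 0.219, 0.0, -0.0]
ft_force: [0.8, 0.0, 1.1]
grip_width: 0.599
grasp_force: 0.0
```

>>> apply_moves(rows=[{"x":0,"y":0,"z":-15,"ax":0,"ay":0,"az":0,"gripper":0.4},{"x":0,"y":0,"z":-30,"ax":0,"ay":0,"az":0,"gripper":0.4},{"x":0,"y":0,"z":-30,"ax":0,"ay":0,"az":0,"gripper":0.4},{"x":0,"y":0,"z":-15,"ax":0,"ay":0,"az":0,"gripper":0.4},{"x":-4,"y":0,"z":0,"ax":0,"ay":0,"az":0,"gripper":0.4}])

```text
clock: 10.0
position: [0.6317, 0.2426, 0.2425]
ee_rot: [0.976, 0.219, 0.003, -0.001]
ft_force: [-0.4, 0.5, 0.0]
grip_width: 0.599
grasp_force: 0.0
```

>>> apply_moves(rows=[{"x":0,"y":0,"z":0,"ax":0,"ay":0,"az":0,"gripper":1},{"x":0,"y":0,"z":0,"ax":0,"ay":0,"az":0,"gripper":1},{"x":0,"y":0,"z":0,"ax":0,"ay":0,"az":0,"gripper":1},{"x":0,"y":0,"z":0,"ax":0,"ay":0,"az":0,"gripper":1},{"x":0,"y":0,"z":0,"ax":0,"ay":0,"az":0,"gripper":1}])

```text
clock: 10.42
position: [0.63, 0.2413, 0.2372]
ee_rot: [0.976, 0.219, -0.001, 0.0]
ft_force: [0.6, -0.0, -0.6]
grip_width: -0.003
grasp_force: 0.0
```

Run:
```python
from h import *
s=shot('scene');w=shot('wrist');o=get_obs();p=np.array(o['position']);print(p,o['ft_force'],o['clock'],o['grip_width'])
q=proj(s,[[.632,.24,.16]])[0];x,y=int(q[0])-30,int(q[1])-30
a=cv2.resize(s['color'][y:y+60,x:x+60],(400,400),interpolation=cv2.INTER_CUBIC)
b=cv2.resize(w['color'][160:360,220:420],(400,400),interpolation=cv2.INTER_CUBIC)
cv2.imwrite('pics/i.png',np.clip(np.hstack([a,b])[:,:,::-1]*1.5,0,255).astype(np.uint8))
```

```text
[0.63011858 0.24140242 0.23758607] [ 0.33476249  0.17226512 -0.27315115] 10.5167 -0.0034688672935946035
```

View pics/i.png

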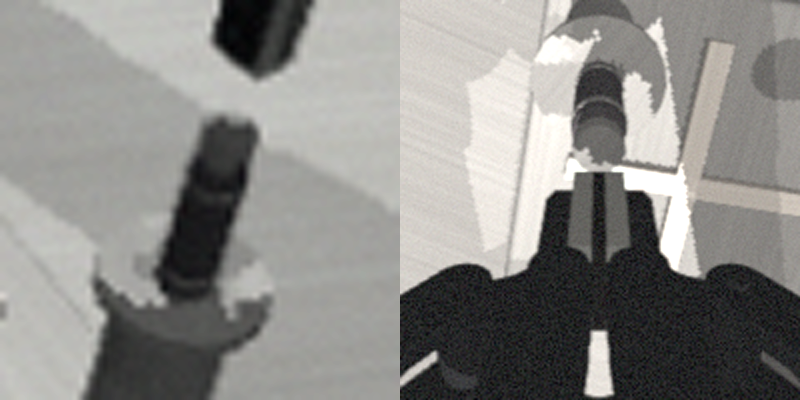

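The collar sits flush on the rim, and the closed fingers are lined up over the button at wrist pixel (320,232). I'll descend to it.

>>> apply_moves(rows=[{"x":0,"y":0,"z":12,"ax":0,"ay":0,"az":0,"gripper":1},{"x":0,"y":0,"z":10,"ax":0,"ay":0,"az":0,"gripper":1},{"x":0,"y":0,"z":4,"ax":0,"ay":0,"az":0,"gripper":1},{"x":0,"y":0,"z":0,"ax":0,"ay":0,"az":0,"gripper":1},{"x":0,"y":0,"z":0,"ax":0,"ay":0,"az":0,"gripper":1}])

```text
clock: 10.93
position: [0.63, 0.2413, 0.2115]
ee_rot: [0.976, 0.219, -0.0, 0.0]
ft_force: [0.6, -0.2, 0.8]
grip_width: 0.001
grasp_force: 0.0
```

>>> apply_moves(rows=[{"x":0,"y":0,"z":1,"ax":0,"ay":0,"az":0,"gripper":1},{"x":0,"y":0,"z":1,"ax":0,"ay":0,"az":0,"gripper":1},{"x":0,"y":0,"z":0,"ax":0,"ay":0,"az":0,"gripper":1}])

```text
clock: 11.18
position: [0.6303, 0.2415, 0.2103]
ee_rot: [0.976, 0.219, 0.0, 0.0]
ft_force: [-0.2, -0.6, -0.2]
grip_width: -0.0
grasp_force: 0.0
```

>>> apply_moves(rows=[{"x":0,"y":0,"z":1,"ax":0,"ay":0,"az":0,"gripper":1},{"x":0,"y":0,"z":1,"ax":0,"ay":0,"az":0,"gripper":1},{"x":0,"y":0,"z":0,"ax":0,"ay":0,"az":0,"gripper":1}])

```text
clock: 11.43
position: [0.6301, 0.2414, 0.2079]
ee_rot: [0.976, 0.219, -0.0, 0.0]
ft_force: [-1.1, -0.3, -0.5]
grip_width: -0.003
grasp_force: 0.0
```

>>> apply_moves(rows=[{"x":0,"y":0,"z":1,"ax":0,"ay":0,"az":0,"gripper":1},{"x":0,"y":0,"z":0.5,"ax":0,"ay":0,"az":0,"gripper":1},{"x":0,"y":0,"z":0,"ax":0,"ay":0,"az":0,"gripper":1}])

```text
clock: 11.68
position: [0.6303, 0.2415, 0.2072]
ee_rot: [0.976, 0.219, 0.0, -0.0]
ft_force: [-1.2, -0.3, 4.2]
grip_width: 0.004
grasp_force: 2.3
```

>>> apply_moves(rows=[{"x":0,"y":0,"z":1,"ax":0,"ay":0,"az":0,"gripper":1},{"x":0,"y":0,"z":1,"ax":0,"ay":0,"az":0,"gripper":1},{"x":0,"y":0,"z":0,"ax":0,"ay":0,"az":0,"gripper":1}])

```text
clock: 11.93
position: [0.6306, 0.2417, 0.2064]
ee_rot: [0.976, 0.219, 0.001, -0.0]
ft_force: [-2.4, -2.0, 10.3]
grip_width: -0.001
grasp_force: 5.3
```

>>> apply_moves(rows=[{"x":0,"y":0,"z":1,"ax":0,"ay":0,"az":0,"gripper":1},{"x":0,"y":0,"z":0,"ax":0,"ay":0,"az":0,"gripper":1}])

```text
clock: 12.1
position: [0.6306, 0.2417, 0.2055]
ee_rot: [0.976, 0.219, 0.001, -0.0]
ft_force: [-3.0, -1.4, 11.3]
grip_width: -0.001
grasp_force: 5.6
```

>>> apply_moves(rows=[{"x":0,"y":0,"z":1,"ax":0,"ay":0,"az":0,"gripper":1},{"x":0,"y":0,"z":1,"ax":0,"ay":0,"az":0,"gripper":1},{"x":0,"y":0,"z":1,"ax":0,"ay":0,"az":0,"gripper":1},{"x":0,"y":0,"z":0,"ax":0,"ay":0,"az":0,"gripper":1}])

```text
clock: 12.43
position: [0.6306, 0.2417, 0.2025]
ee_rot: [0.976, 0.219, 0.001, -0.0]
ft_force: [-3.5, -1.5, 11.9]
grip_width: 0.0
grasp_force: 5.7
```

>>> apply_moves(rows=[{"x":0,"y":0,"z":0.7,"ax":0,"ay":0,"az":0,"gripper":1},{"x":0,"y":0,"z":0.3,"ax":0,"ay":0,"az":0,"gripper":1},{"x":0,"y":0,"z":0,"ax":0,"ay":0,"az":0,"gripper":1}])

```text
clock: 12.68
position: [0.6307, 0.2417, 0.2017]
ee_rot: [0.976, 0.219, 0.001, -0.0]
ft_force: [-2.8, -1.8, 13.3]
grip_width: -0.001
grasp_force: 6.3
```

>>> apply_moves(rows=[{"x":0,"y":0,"z":0.5,"ax":0,"ay":0,"az":0,"gripper":1},{"x":0,"y":0,"z":0,"ax":0,"ay":0,"az":0,"gripper":1},{"x":0,"y":0,"z":0,"ax":0,"ay":0,"az":0,"gripper":1}])

```text
clock: 12.93
position: [0.6307, 0.2417, 0.2013]
ee_rot: [0.976, 0.219, 0.001, -0.0]
ft_force: [-3.6, -2.3, 12.5]
grip_width: 0.001
grasp_force: 6.5
```

>>> apply_moves(rows=[{"x":0,"y":0,"z":0.5,"ax":0,"ay":0,"az":0,"gripper":1},{"x":0,"y":0,"z":0,"ax":0,"ay":0,"az":0,"gripper":1},{"x":0,"y":0,"z":0,"ax":0,"ay":0,"az":0,"gripper":1}])

```text
clock: 13.18
position: [0.6308, 0.2417, 0.2011]
ee_rot: [0.976, 0.219, 0.001, -0.0]
ft_force: [-4.1, -2.9, 15.1]
grip_width: 0.002
grasp_force: 7.5
```

>>> apply_moves(rows=[{"x":0,"y":0,"z":0.4,"ax":0,"ay":0,"az":0,"gripper":1},{"x":0,"y":0,"z":0,"ax":0,"ay":0,"az":0,"gripper":1},{"x":0,"y":0,"z":0,"ax":0,"ay":0,"az":0,"gripper":1},{"x":0,"y":0,"z":0,"ax":0,"ay":0,"az":0,"gripper":1}])

```text
clock: 13.52
position: [0.6308, 0.2418, 0.2011]
ee_rot: [0.976, 0.219, 0.002, -0.0]
ft_force: [-4.0, -2.5, 16.9]
grip_width: -0.004
grasp_force: 8.5
```

The button hit its stop: z holds at 0.2011 while the force rises to 17 N. I'll rise, open, and shift back by 4 mm.

>>> apply_moves(rows=[{"x":0,"y":0,"z":-5,"ax":0,"ay":0,"az":0,"gripper":1},{"x":0,"y":0,"z":-20,"ax":0,"ay":0,"az":0,"gripper":1},{"x":4,"y":0,"z":-13,"ax":0,"ay":0,"az":0,"gripper":0.4},{"x":0,"y":0,"z":0,"ax":0,"ay":0,"az":0,"gripper":0.4},{"x":0,"y":0,"z":0,"ax":0,"ay":0,"az":0,"gripper":0.4}])

```text
clock: 13.93
position: [0.634, 0.2434, 0.2363]
ee_rot: [0.976, 0.219, 0.0, -0.0]
ft_force: [0.1, -0.5, -0.9]
grip_width: 0.423
grasp_force: 0.0
```

>>> apply_moves(rows=[{"x":0,"y":0,"z":0,"ax":0,"ay":0,"az":0,"gripper":0.4},{"x":0,"y":0,"z":0,"ax":0,"ay":0,"az":0,"gripper":0.4},{"x":0,"y":0,"z":0,"ax":0,"ay":0,"az":0,"gripper":0.4}])

```text
clock: 14.18
position: [0.6334, 0.2429, 0.2352]
ee_rot: [0.976, 0.219, -0.001, 0.0]
ft_force: [-0.5, 0.0, 0.1]
grip_width: 0.601
grasp_force: 0.0
```

Run:
```python
from h import *
s=shot('scene');w=shot('wrist');t=shot('top');o=get_obs();p=np.array(o['position']);M=R.from_quat(o['ee_rot']).as_matrix();print(p,o['ft_force'],o['clock'],o['grip_width'],M.round(3))
np.savez('j.npz',w=w,s=s)
q=proj(s,[[.632,.24,.16]])[0];x,y=int(q[0])-30,int(q[1])-30
a=cv2.resize(s['color'][y:y+60,x:x+60],(400,400),interpolation=cv2.INTER_CUBIC)
b=cv2.resize(w['color'][150:250,270:370],(400,400),interpolation=cv2.INTER_CUBIC)
cv2.imwrite('pics/j.png',np.clip(np.hstack([a,b])[:,:,::-1]*1.5,0,255).astype(np.uint8))
```

```text
[0.63364514 0.24300034 0.23573256] [ 0.92326217  0.06116543 -0.00200829] 14.3333 0.5961865847827506 [[ 0.904  0.427 -0.001]
 [ 0.427 -0.904 -0.   ]
 [-0.001  0.    -1.   ]]
```

View pics/j.png

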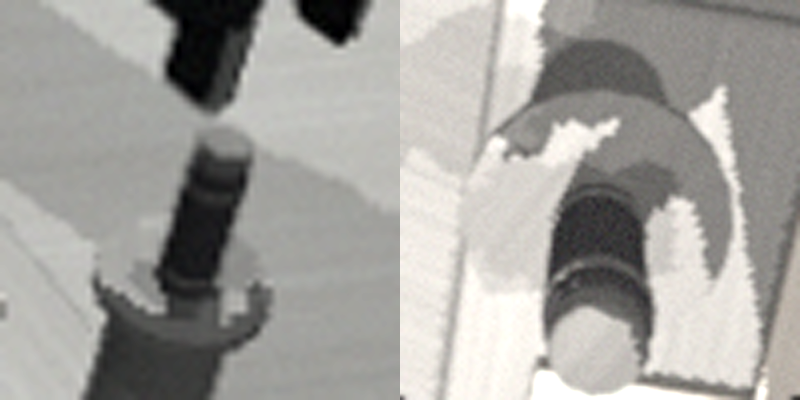

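The button is now visibly lower (its top is at crop row 128, was 120), and the collar is still flush. I'll descend and grip again in the same place.

>>> apply_moves(rows=[{"x":0,"y":0,"z":20,"ax":0,"ay":0,"az":0,"gripper":0.4},{"x":0,"y":0,"z":30,"ax":0,"ay":0,"az":0,"gripper":0.4},{"x":0,"y":0,"z":25,"ax":0,"ay":0,"az":0,"gripper":0.4},{"x":0,"y":0,"z":12,"ax":0,"ay":0,"az":0,"gripper":0.4},{"x":0,"y":0,"z":0,"ax":0,"ay":0,"az":0,"gripper":0.4}])

```text
clock: 14.75
position: [0.6324, 0.2423, 0.1459]
ee_rot: [0.976, 0.219, -0.003, 0.0]
ft_force: [0.7, -0.7, -0.7]
grip_width: 0.597
grasp_force: 0.0
```

>>> apply_moves(rows=[{"x":0,"y":0,"z":0,"ax":0,"ay":0,"az":0,"gripper":0.9},{"x":0,"y":0,"z":0,"ax":0,"ay":0,"az":0,"gripper":0.9},{"x":0,"y":0,"z":0,"ax":0,"ay":0,"az":0,"gripper":0.9},{"x":0,"y":0,"z":0,"ax":0,"ay":0,"az":0,"gripper":0.9},{"x":0,"y":0,"z":0,"ax":0,"ay":0,"az":0,"gripper":0.9}])

```text
clock: 15.17
position: [0.6347, 0.2436, 0.1514]
ee_rot: [0.976, 0.219, 0.002, -0.0]
ft_force: [0.1, -0.9, 7.1]
grip_width: 0.221
grasp_force: 39.2
```

>>> apply_moves(rows=[{"x":0,"y":0,"z":-3,"ax":0,"ay":0,"az":0,"gripper":0.9},{"x":0,"y":0,"z":-6,"ax":0,"ay":0,"az":0,"gripper":0.9},{"x":0,"y":0,"z":-8,"ax":0,"ay":0,"az":0,"gripper":0.9},{"x":0,"y":0,"z":-8,"ax":0,"ay":0,"az":0,"gripper":0.9},{"x":0,"y":0,"z":-8,"ax":0,"ay":0,"az":0,"gripper":0.9}])

```text
clock: 15.58
position: [0.6338, 0.2431, 0.1832]
ee_rot: [0.976, 0.219, 0.0, 0.0]
ft_force: [1.0, 0.0, -3.8]
grip_width: 0.224
grasp_force: 39.4
```

>>> apply_moves(rows=[{"x":0,"y":0,"z":-10,"ax":0,"ay":0,"az":0,"gripper":0.9},{"x":0,"y":0,"z":-15,"ax":0,"ay":0,"az":0,"gripper":0.9},{"x":0,"y":0,"z":-25,"ax":0,"ay":0,"az":0,"gripper":0.9},{"x":0,"y":0,"z":-25,"ax":0,"ay":0,"az":0,"gripper":0.9},{"x":0,"y":0,"z":0,"ax":0,"ay":0,"az":0,"gripper":0.9}])

```text
clock: 16.0
position: [0.6351, 0.244, 0.2639]
ee_rot: [0.976, 0.218, 0.004, -0.001]
ft_force: [0.9, 1.2, -2.6]
grip_width: 0.222
grasp_force: 39.5
```

>>> apply_moves(rows=[{"x":-16,"y":22,"z":0,"ax":0,"ay":0,"az":0,"gripper":0.9},{"x":-23,"y":31.5,"z":0,"ax":0,"ay":0,"az":0,"gripper":0.9},{"x":-23,"y":31.5,"z":0,"ax":0,"ay":0,"az":0,"gripper":0.9},{"x":-23,"y":31.5,"z":0,"ax":0,"ay":0,"az":0,"gripper":0.9},{"x":-23,"y":31.5,"z":0,"ax":0,"ay":0,"az":0,"gripper":0.9}])

```text
clock: 16.42
position: [0.5983, 0.0614, 0.2574]
ee_rot: [0.976, 0.219, -0.0, 0.0]
ft_force: [1.1, -1.0, -2.2]
grip_width: 0.224
grasp_force: 39.6
```

>>> apply_moves(rows=[{"x":-23,"y":31.5,"z":0,"ax":0,"ay":0,"az":0,"gripper":0.9},{"x":-23,"y":31.5,"z":0,"ax":0,"ay":0,"az":0,"gripper":0.9},{"x":-23,"y":31.5,"z":0,"ax":0,"ay":0,"az":0,"gripper":0.9},{"x":-23,"y":31.5,"z":0,"ax":0,"ay":0,"az":0,"gripper":0.9},{"x":-23,"y":31.5,"z":0,"ax":0,"ay":0,"az":0,"gripper":0.9}])

```text
clock: 16.83
position: [0.5614, -0.1301, 0.2577]
ee_rot: [0.976, 0.219, -0.0, 0.0]
ft_force: [-0.2, -0.5, -3.4]
grip_width: 0.221
grasp_force: 39.6
```

>>> apply_moves(rows=[{"x":-23,"y":31.5,"z":20,"ax":0,"ay":0,"az":0,"gripper":0.9},{"x":-16,"y":22,"z":20,"ax":0,"ay":0,"az":0,"gripper":0.9},{"x":0,"y":0,"z":0,"ax":0,"ay":0,"az":0,"gripper":0.9},{"x":0,"y":0,"z":0,"ax":0,"ay":0,"az":0,"gripper":0.9},{"x":0,"y":0,"z":0,"ax":0,"ay":0,"az":0,"gripper":0.9}])

```text
clock: 17.25
position: [0.5505, -0.1906, 0.2186]
ee_rot: [0.976, 0.219, 0.0, -0.0]
ft_force: [0.8, -0.1, -2.8]
grip_width: 0.223
grasp_force: 39.6
```

Run:
```python
from h import *
w=shot('wrist');o=get_obs();p=np.array(o['position']);M=R.from_quat(o['ee_rot']).as_matrix();print(p,o['ft_force'],o['clock'])
g=np.array([.5485,-.2055,p[2]]);print('to go',((g-p)@M*1000).round(1))
# white face outline in the wrist view
hsv=cv2.cvtColor(w['color'],cv2.COLOR_RGB2HSV);C=proj(w,[[.545,-.2075,.055]])[0];print(C)
c=proj(w,[[.545,-.2075,.055]+.0475*np.sqrt(2)*np.array([np.cos(a),np.sin(a),0]) for a in np.radians(31+45+90*np.arange(4))]);print(c.round(0))
# collar front edge: grey profile up the axis column
k=cv2.cvtColor(w['color'],cv2.COLOR_RGB2GRAY);print(k[195:216,320])
```

```text
[ 0.55093701 -0.18998441  0.2189954 ] [-0.54846213  0.29531829 -2.03213809] 17.3
to go [-8.8 13.  -0. ]
[331.13026612 196.75199219]
[[281. 157.]
 [293. 241.]
 [377. 233.]
 [374. 148.]]
[133 132 132 131 124 108  92  85  91  85  71  66  67  79  92  95  96  99
  96  92  97]
```

>>> apply_moves(rows=[{"x":-9,"y":13,"z":0,"ax":0,"ay":0,"az":0,"gripper":0.9},{"x":0,"y":0,"z":30,"ax":0,"ay":0,"az":0,"gripper":0.9},{"x":0,"y":0,"z":30,"ax":0,"ay":0,"az":0,"gripper":0.9},{"x":0,"y":0,"z":15,"ax":0,"ay":0,"az":0,"gripper":0.9},{"x":0,"y":0,"z":5,"ax":0,"ay":0,"az":0,"gripper":0.9}])

```text
clock: 17.72
position: [0.547, -0.2051, 0.136]
ee_rot: [0.976, 0.22, -0.001, -0.001]
ft_force: [0.1, 0.7, -2.6]
grip_width: 0.224
grasp_force: 39.6
```

Run:
```python
from h import *
w=shot('wrist');s=shot('scene');t=shot('top');o=get_obs();p=np.array(o['position']);M=R.from_quat(o['ee_rot']).as_matrix();print(p,o['ft_force'],o['clock'])
print('to go',((np.array([.5485,-.2055,.084])-p)@M*1000).round(1))
# white face by saturation/brightness, scene + top, around the block
for c in(s,t):
    q=proj(c,[[.545,-.2075,.055]])[0].astype(int);im=c['color'][q[1]-35:q[1]+35,q[0]-35:q[0]+35].astype(int)
    m=((im.mean(2)>150)).astype(np.uint8);n,l,st,ce=cv2.connectedComponentsWithStats(m);i=1+st[1:,4].argmax()
    h=cv2.convexHull(np.argwhere(l==i)[:,::-1].astype(np.int32));r=cv2.approxPolyDP(h,5,True)[:,0]+q-35
    X=onz(c,r,.055);print(len(r),st[i,4],X[:,:2].round(4).tolist(),(X.mean(0)).round(4))
```

```text
[ 0.54871607 -0.20620957  0.13945282] [ 0.34615125  0.12879318 -2.72169375] 17.8667
to go [ 0.  -0.8 55.5]
3 164 [[0.5699, -0.2454], [0.5279, -0.2702], [0.5133, -0.2383]] [ 0.537  -0.2513  0.055 ]
4 265 [[0.5663, -0.3075], [0.5766, -0.2376], [0.6009, -0.2342], [0.5997, -0.3043]] [ 0.5859 -0.2709  0.055 ]
```

The block is shadowed, so the mask says nothing, but the earlier estimates agree and the clearance is 4.5 mm all round. I'll descend gently.

>>> apply_moves(rows=[{"x":0,"y":-0.5,"z":6,"ax":0,"ay":0,"az":0,"gripper":0.9},{"x":0,"y":0,"z":5,"ax":0,"ay":0,"az":0,"gripper":0.9},{"x":0,"y":0,"z":3,"ax":0,"ay":0,"az":0,"gripper":0.9},{"x":0,"y":0,"z":2,"ax":0,"ay":0,"az":0,"gripper":0.9},{"x":0,"y":0,"z":0,"ax":0,"ay":0,"az":0,"gripper":0.9}])

```text
clock: 18.28
position: [0.5474, -0.2066, 0.1219]
ee_rot: [0.976, 0.219, -0.0, -0.0]
ft_force: [-0.6, -0.1, -2.4]
grip_width: 0.222
grasp_force: 39.7
```

>>> apply_moves(rows=[{"x":0,"y":0,"z":1,"ax":0,"ay":0,"az":0,"gripper":0.9},{"x":0,"y":0,"z":1,"ax":0,"ay":0,"az":0,"gripper":0.9},{"x":0,"y":0,"z":1,"ax":0,"ay":0,"az":0,"gripper":0.9},{"x":0,"y":0,"z":1,"ax":0,"ay":0,"az":0,"gripper":0.9},{"x":0,"y":0,"z":0,"ax":0,"ay":0,"az":0,"gripper":0.9}])

```text
clock: 18.7
position: [0.5475, -0.2066, 0.118]
ee_rot: [0.976, 0.219, -0.0, -0.0]
ft_force: [0.8, -0.5, -2.5]
grip_width: 0.224
grasp_force: 39.7
```

>>> apply_moves(rows=[{"x":0,"y":0,"z":1,"ax":0,"ay":0,"az":0,"gripper":0.9},{"x":0,"y":0,"z":1,"ax":0,"ay":0,"az":0,"gripper":0.9},{"x":0,"y":0,"z":1,"ax":0,"ay":0,"az":0,"gripper":0.9},{"x":0,"y":0,"z":1.5,"ax":0,"ay":0,"az":0,"gripper":0.9},{"x":0,"y":0,"z":1.5,"ax":0,"ay":0,"az":0,"gripper":0.9}])

```text
clock: 19.12
position: [0.5476, -0.2066, 0.1121]
ee_rot: [0.976, 0.219, 0.0, 0.0]
ft_force: [0.0, -1.1, -2.7]
grip_width: 0.22
grasp_force: 39.7
```

>>> apply_moves(rows=[{"x":0,"y":0,"z":2,"ax":0,"ay":0,"az":0,"gripper":0.9},{"x":0,"y":0,"z":2,"ax":0,"ay":0,"az":0,"gripper":0.9},{"x":0,"y":0,"z":2,"ax":0,"ay":0,"az":0,"gripper":0.9},{"x":0,"y":0,"z":2,"ax":0,"ay":0,"az":0,"gripper":0.9},{"x":0,"y":0,"z":0,"ax":0,"ay":0,"az":0,"gripper":0.9}])

```text
clock: 19.53
position: [0.5473, -0.2065, 0.1037]
ee_rot: [0.976, 0.219, -0.0, -0.0]
ft_force: [-1.4, 0.1, -4.1]
grip_width: 0.223
grasp_force: 39.7
```

The gauge is in the hole with no side force. Flush is expected at TCP z of 0.0835 to 0.0865.

>>> apply_moves(rows=[{"x":0,"y":0,"z":4,"ax":0,"ay":0,"az":0,"gripper":0.9},{"x":0,"y":0,"z":4,"ax":0,"ay":0,"az":0,"gripper":0.9},{"x":0,"y":0,"z":3,"ax":0,"ay":0,"az":0,"gripper":0.9},{"x":0,"y":0,"z":2,"ax":0,"ay":0,"az":0,"gripper":0.9},{"x":0,"y":0,"z":0,"ax":0,"ay":0,"az":0,"gripper":0.9}])

```text
clock: 19.95
position: [0.5472, -0.2065, 0.0905]
ee_rot: [0.976, 0.219, -0.0, -0.0]
ft_force: [-0.2, -0.8, -2.9]
grip_width: 0.223
grasp_force: 39.7
```

>>> apply_moves(rows=[{"x":0,"y":0,"z":1,"ax":0,"ay":0,"az":0,"gripper":0.9},{"x":0,"y":0,"z":1,"ax":0,"ay":0,"az":0,"gripper":0.9},{"x":0,"y":0,"z":0,"ax":0,"ay":0,"az":0,"gripper":0.9}])

```text
clock: 20.2
position: [0.5476, -0.2066, 0.0891]
ee_rot: [0.976, 0.219, 0.0, 0.0]
ft_force: [0.4, -0.1, -3.2]
grip_width: 0.227
grasp_force: 39.7
```

>>> apply_moves(rows=[{"x":0,"y":0,"z":1,"ax":0,"ay":0,"az":0,"gripper":0.9},{"x":0,"y":0,"z":0.5,"ax":0,"ay":0,"az":0,"gripper":0.9},{"x":0,"y":0,"z":0,"ax":0,"ay":0,"az":0,"gripper":0.9}])

```text
clock: 20.45
position: [0.5475, -0.2066, 0.0876]
ee_rot: [0.976, 0.219, -0.0, 0.0]
ft_force: [-0.4, -0.3, -3.5]
grip_width: 0.222
grasp_force: 39.7
```

>>> apply_moves(rows=[{"x":0,"y":0,"z":0.7,"ax":0,"ay":0,"az":0,"gripper":0.9},{"x":0,"y":0,"z":0,"ax":0,"ay":0,"az":0,"gripper":0.9},{"x":0,"y":0,"z":0,"ax":0,"ay":0,"az":0,"gripper":0.9}])

```text
clock: 20.7
position: [0.5476, -0.2066, 0.087]
ee_rot: [0.976, 0.219, 0.0, 0.0]
ft_force: [-0.5, -0.7, -3.5]
grip_width: 0.222
grasp_force: 39.7
```

>>> apply_moves(rows=[{"x":0,"y":0,"z":0.8,"ax":0,"ay":0,"az":0,"gripper":0.9},{"x":0,"y":0,"z":0,"ax":0,"ay":0,"az":0,"gripper":0.9},{"x":0,"y":0,"z":0,"ax":0,"ay":0,"az":0,"gripper":0.9}])

```text
clock: 20.95
position: [0.5477, -0.2067, 0.0864]
ee_rot: [0.976, 0.219, 0.0, 0.0]
ft_force: [-0.6, -0.2, -0.4]
grip_width: 0.221
grasp_force: 40.2
```

>>> apply_moves(rows=[{"x":0,"y":0,"z":0.7,"ax":0,"ay":0,"az":0,"gripper":0.9},{"x":0,"y":0,"z":0,"ax":0,"ay":0,"az":0,"gripper":0.9},{"x":0,"y":0,"z":0,"ax":0,"ay":0,"az":0,"gripper":0.9}])

```text
clock: 21.2
position: [0.5477, -0.2066, 0.0863]
ee_rot: [0.976, 0.219, 0.0, 0.0]
ft_force: [-4.5, 0.9, 6.5]
grip_width: 0.219
grasp_force: 40.8
```

The collar is seated: z stopped at 0.0863 and the force rose by about 10 N. I'll release and rise.

>>> apply_moves(rows=[{"x":0,"y":0,"z":0,"ax":0,"ay":0,"az":0,"gripper":0.7},{"x":0,"y":0,"z":0,"ax":0,"ay":0,"az":0,"gripper":0.3},{"x":0,"y":0,"z":0,"ax":0,"ay":0,"az":0,"gripper":0.3},{"x":0,"y":0,"z":0,"ax":0,"ay":0,"az":0,"gripper":0.3},{"x":0,"y":0,"z":0,"ax":0,"ay":0,"az":0,"gripper":0.3}])

```text
clock: 21.62
position: [0.5476, -0.2066, 0.0855]
ee_rot: [0.976, 0.219, 0.0, 0.0]
ft_force: [-0.2, -0.6, -0.3]
grip_width: 0.698
grasp_force: 0.0
```

>>> apply_moves(rows=[{"x":0,"y":0,"z":-15,"ax":0,"ay":0,"az":0,"gripper":0.3},{"x":0,"y":0,"z":-35,"ax":0,"ay":0,"az":0,"gripper":0.3},{"x":0,"y":0,"z":-35,"ax":0,"ay":0,"az":0,"gripper":0.3},{"x":0,"y":0,"z":-30,"ax":0,"ay":0,"az":0,"gripper":0.3},{"x":0,"y":0,"z":0,"ax":0,"ay":0,"az":0,"gripper":0.3}])

```text
clock: 22.03
position: [0.5504, -0.2072, 0.2073]
ee_rot: [0.976, 0.219, 0.004, 0.003]
ft_force: [-0.0, -0.1, -0.6]
grip_width: 0.699
grasp_force: 0.0
```

Run:
```python
from h import *
w=shot('wrist','k.png');o=get_obs();p=np.array(o['position']);print(p,o['ft_force'],o['clock'],o['grip_width'])
# circular collar & button check: grey profile along the axis column, and predicted rows
G=np.array([.544,-.2085])
for z in(.061,.125,.131):print(z,proj(w,[[*G,z]])[0].round(1))
k=cv2.cvtColor(w['color'],cv2.COLOR_RGB2GRAY)
c=cv2.HoughCircles(cv2.medianBlur(k,3)[140:270,250:390],cv2.HOUGH_GRADIENT,1,10,param1=60,param2=14,minRadius=8,maxRadius=45)
print(None if c is None else (c[0][:6]+[250,140,0]).round(1))
```

```text
[ 0.549335   -0.20699449  0.2040867 ] [ 0.21915882  0.18146779 -0.32796694] 22.0833 0.7018044543594616
0.061 [316.3 197.4]
0.125 [316.3 221.7]
0.131 [316.3 224.7]
[[316.5 196.5  29.7]
 [294.5 207.5  32.2]
 [292.5 171.5  36.6]
 [316.5 217.5  12.5]
 [305.5 200.5  18.8]
 [296.5 190.5  23.2]]
```

The collar circle is at (316.5,196.5) against a predicted (316.3,197.4), with the button in line, so the gauge stands upright in its hole and the gripper is clear. I'll hand in.

```bash
python3 -c "
from workcell import *
print(hand_in())"
```

```text
the job is handed in; nothing more can be done
None
```

I handed the job in with no verdict returned: by force and camera checks, the gauge was seated flush in the open leg, locked at 17 N, drawn out, and stood back upright and flush in its white block with the gripper clear; the locked plunger width was never measured.

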